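Lock a cam-arm cap onto a transfer port

ROBOT

A 6-joint arm with a two-finger parallel gripper is mounted at the origin on a cart in front of the work surface, level with it; the furniture and walls round the work are solid. World frame = base frame: x ahead of the robot, y to its left, z up, the work surface at z = 0. Lengths are in m, angles in rad, forces in N, time in s.
With the tool pointing down it reaches from about 0.225 to 0.725 m from the base axis. Payload 3.1 kg.
Tool frame: the origin (TCP) lies on the front face of the gripper's body, between the roots of the fingers; the fingertips stand 73 mm ahead of it and the grasp point (between the pads) lies 54 mm ahead of it; z points along the fingers, y is the line along which they close (so a half turn about z gives the same grasp; the last joint's range is limited). The gripper opens to 85 mm and grips with 20 to 120 N. Pads are 22 mm wide; open, the fingers measure 114 mm over their backs; the gripper's body (76 mm by 85 mm) begins 54 mm behind the grasp point. The pads swing forward as they close: fully open they stand 13 mm farther back than shut.
Start: joints at [-1.305, 0.048, 0.099, 1.622, 0, 1.443], TCP at [0.201, -0.485, 0.304] pointing down, gripper open.
Joint ranges: [-2.91, 2.91], [-0.99, 1.94], [-1.21, 1.42], [-2.12, 2.29], [-1.49, 1.47], [-3.14, 3.14]. Speed limits (rad/s): [2.79, 2.79, 3.14, 3.14, 3.14, 3.14].

INTERFACE

Orientations are given as a rotation vector (axis times angle).
In Python, from rig import robot gives the robot as it stands. The module is installed in compiled form; this text tells all that it offers.
- The arm moves only by the tool carry_out, never from a script. Its argument "steps" is a list that holds one entry, the list of rows, each a list of 4 numbers: the shift along the tool's x, y, z in mm, then the turn about the tool's z in units of 6 degrees (1.0 is 6 degrees). A call has 1 to 20 rows; each row shifts and turns the commanded pose from where the row before left it, along the tool's axes as they then stand; what a row does not reach is not made up. A row lasts 1/12 s, in which the tool goes at most 41.7 mm and 7.16 degrees, less where a joint would pass 70% of its speed; a pose out of reach is approached as far as the arm can. A call with a gripper value outside its range is refused whole. "jaw" is the opening, from 0 (shut) to 1 (fully open), set as the call begins (left out, the last holds). The fingers move at their own pace and stop on an object; "squeeze" is the grip in N (left out, the last holds). Time passes only in rows, so rows that do not move let the fingers close. It gives the time, the measured TCP pose, the force, the opening and the grip force at its end, in the units of the state.
- robot.state(): the state, without advancing time (a new reading comes with each control period).
- robot.snapshot(name): name is "side" or "top" or "wrist"; returns a dict with "frame" (400x640x3 uint8, red, green, blue), "vertical_fov" (degrees; the focal length in pixels is half the picture's height over the tangent of half this angle, whatever the lens; pixels are square), "cx", "cy" (the principal point, pixels), "R" (3x3) and "t" (3): a world point X has camera coordinates R X + t. Camera axes: x right, y down, z forward; pixel columns grow to the right and rows downward; lengths in m; the calibration is good to about 2 mm. A picture is of the moment at which its call begins. There is no depth.
- robot.hand_in(): hands the job in; it is judged then, once.
The state is a dict: "time_s": time; "joint_pos": joint angles; "qd": joint speeds; "tau": joint torques, N m; "tool_pos": TCP position; "tool_rot": TCP orientation; "ft_force": force on the tool from outside, world axes, zero at the start; "ft_torque": the same for the moment, N m; "grip_width": finger opening in m; "gripper_force": force on a finger pad.
Only numpy, scipy, OpenCV 4.12 (cv2) and the standard library are available. Lean on these libraries where they do the work, as an engineer would, in place of code of your own. Each camera call takes 0.05 s, during which the arm holds its last target. There are 200 camera calls.

TASK

Close off the upright transfer port: put the cam-arm cap over the port's grooved nose with its arms still open, then swing both cam arms down together, keeping them in step, until they are fully closed against the sides and the cap is locked. Be gentle: never press the cap on the port with more than about 25 N or pinch it or its arms with more than about 40 N, and leave the things standing around where they are.

Things in the scene. Friction and masses are not known exactly. Their poses are not given: they have to be found in the camera images.
- port: Fixed steel transfer port; origin under the middle of its foot (100x100x12 mm, round flange 64 mm dia to z 20), on the bench. An upright cam-groove stub stands on it, its axis always 5 mm off the foot's centre, in a direction that varies and is NOT measured: find it by feel or sight. Stub: collar 44 mm dia to z 26, pipe 30 mm dia to z 60, shoulder 40 mm dia to z 72, groove, then the nose.
- port_mark (a point): Point on the foot's centre line, level with the nose's flat top, 97 mm above the bench (the nose itself is 5 mm aside). Groove 29 mm dia z 72 to 88, nose rim 40 mm dia z 88 to 97, 1 mm chamfer. With the nose just touching the seal in the cap, the cap's origin is 70 mm above the bench; locked, the cams have drawn the cap about 2 mm lower.
- cap: Loose metal cam-arm cap, about 0.37 kg, mouth down; origin at the centre of its mouth (underside), z up. Body 52 mm dia, 42 mm high; bore 42 mm dia. 27 mm above the mouth is a sprung rubber seal, 5 N/mm, giving 4 mm, then solid. Cam arms on lugs at its +y and -y sides (33 mm from the axis); +x and -x sides have flats to grip, 54 mm across, 26 mm wide.
- lever_a (a joint): Angle of the cam arm on the cap's +y side, rad: 0 open (sticks out 20 degrees above level), grows as it swings down, 1.85 fully closed, hanging along the side, outer face 33 mm from the axis. Stiff, stays where left: 0.12 N m moves it, up to 0.2 in the last 0.4 rad, where its cam runs under the nose rim and draws the cap down. Closed cams block the bore of an unseated cap.
- lever_b (a joint): The same for the arm on the cap's -y side.
- lever_a_tip (a point): Outer (upper when open) face of arm a, 48 mm from its hinge. The hinge lies along the cap's x at y = +27, z = 16 mm in the cap's frame. The arm is a bar 12 mm wide and 4 mm thick, solid to 49 mm from the hinge, outer face 6 mm off the line through the hinge, with a thin ring at its end (to 61 mm).
- lever_b_tip (a point): The same on arm b; hinge at y = -27, z = 16 mm in the cap's frame.
- timer: Bystander: small white bench timer lying flat, 62x62x16 mm; origin under its centre.
- tube: Bystander: upright 50 ml tube with screw cap, 33 mm dia, 116 mm high; origin under its centre.
- serum: Bystander: small reagent bottle, 52 mm dia, 108 mm high; origin under its centre.
- beaker: Bystander: clear beaker, 70 mm dia, 86 mm high; origin under its centre.

How it is judged:
On the way:
1. the cap sits upright over the port's nose with its bore on the seal, both arms still open (horizontal distance between cap and port below 0.009 m and height (world z) of cap between 0.06 and 0.073 m and angle between cap's own z axis and vertical below 0.06 rad and value of joint each of lever_a, lever_b below 0.7 rad), for 0.2 s.
At the end, for the whole second after the job is handed in: the cap is on the port's nose, at rest, within 9 mm of the foot's centre and 0.06 rad of upright, drawn down onto the seal so that its mouth is less than 69.5 mm (and more than 60 mm) above the bench, and both arms are closed to more than 1.7 rad (of 1.85) (horizontal distance between cap and port below 0.009 m and height (world z) of cap between 0.06 and 0.0695 m and angle between cap's own z axis and vertical below 0.06 rad and value of joint each of lever_a, lever_b above 1.7 rad and linear speed of cap below 0.02 m/s); the robot touches nothing.
It fails at once if the cap is pressed hard on the port: over 30 N between them while the arms are open (arm a short of 0.7 rad), or over 45 N at any time (contact force between cap and port above 45 N or (contact force between cap and port above 30 N and value of joint lever_a below 0.7 rad)).
It fails at once if the cap or its arms are squeezed or pushed hard: over 90 N in all from the fingers (contact force between the fingers and cap above 90 N).
It fails at once if one arm is swung past 1.3 rad while the other is still short of 0.7 rad ((value of joint lever_a above 1.3 rad and value of joint lever_b below 0.7 rad) or (value of joint lever_b above 1.3 rad and value of joint lever_a below 0.7 rad)).
It fails at once if a bystander (timer, tube, bottle, beaker) is pushed 20 mm away or tipped by 0.3 rad (distance of any of timer, tube, serum, beaker from where it was at the start of the episode above 0.02 m or angle between any of timer, tube, serum, beaker's own z axis and vertical above 0.3 rad).
It also fails if it takes over 64 s, if anything falls off the work surface, if the arm or the gripper's body presses on something with over 40 N, if the wrist force passes 120 N, or if a joint passes its speed limit or range.

## Working session

There is one attempt and no reset: what is moved stays moved. The work goes in short steps, Python scripts to look and compute and a tool call to move; the robot and the scene stay as the last step left them, time stands still between calls to the robot, and variables do not carry over. Pictures are saved under pics/ and viewed, at most 10 in all, crops included, and the job is handed in when it is done.

Besides the shell and the picture viewer there is one more tool, called after "Call:" as name(argument=value, ...) on one line, values as JSON. carry_out: Moves the arm, as the interface text tells. Its arguments: {"type":"object","properties":{"steps":{"type":"array"},"jaw":{"type":"number"},"squeeze":{"type":"number"}},"required":["steps"]}

```bash
mkdir -p pics; cat > h.py <<'E'
import numpy as np,cv2
from rig import robot
def snap(n,f=None):
    s=robot.snapshot(n)
    if f: cv2.imwrite('pics/'+f,cv2.cvtColor(s['frame'],cv2.COLOR_RGB2BGR))
    s['f']=200/np.tan(np.radians(s['vertical_fov'])/2); s['R']=np.array(s['R']); s['t']=np.array(s['t']); return s
def onz(s,u,v,z):
    d=s['R'].T@np.array([(u-s['cx'])/s['f'],(v-s['cy'])/s['f'],1]); c=-s['R'].T@s['t']
    return c+d*(z-c[2])/d[2]
def px(s,X):
    p=s['R']@np.array(X)+s['t']; return s['f']*p[:2]/p[2]+[s['cx'],s['cy']]
E
python3 - <<'E'
from h import *
import pickle
d={n:snap(n,n+'1.png') for n in('side','top')}
pickle.dump(d,open('s.pkl','wb'))
for s in d.values(): print(s['f'],s['cx'],s['cy'],-s['R'].T@s['t'],s['R'])
print(robot.state())
E
```

```text
508.9281590669889 322.3123650264672 196.54089710321585 [ 0.64456125 -0.88133985  1.1782318 ] [[ 0.99419972  0.10740214 -0.00563048]
 [ 0.08227029 -0.79319161 -0.60338931]
 [-0.06927135  0.59942626 -0.79742688]]
449.84066087328216 320.85751655998087 209.4272188082454 [ 0.35310659 -0.05395503  1.1429727 ] [[-0.02505019 -0.99962505  0.011057  ]
 [-0.98340845  0.02265296 -0.17998518]
 [ 0.17966722 -0.01538221 -0.98360718]]
{'time_s': 0.1, 'joint_pos': array([-1.30476486e+00,  4.86659160e-02,  9.77232197e-02,  1.62199703e+00,
        2.12382657e-06,  1.44302224e+00]), 'qd': array([-0.00035876, -0.00130004,  0.00396583,  0.00057741, -0.00205594,
       -0.00031372]), 'tau': array([ 1.49800948e-03, -3.39852047e+01,  3.20935714e+01,  1.59032748e-02,
       -1.46661996e-04,  1.19222486e-05]), 'tool_pos': array([ 0.20133892, -0.48441785,  0.30282396]), 'tool_rot': array([-3.07879117e+00, -6.14180527e-01,  2.29076492e-04]), 'ft_force': array([ 0.51864495, -0.40897986,  0.00126388]), 'ft_torque': array([ 0.03630128, -0.02220618, -0.00264583]), 'gripper_force': 0.0, 'grip_width': 0.08578832629806783}
```

View pics/top1.png

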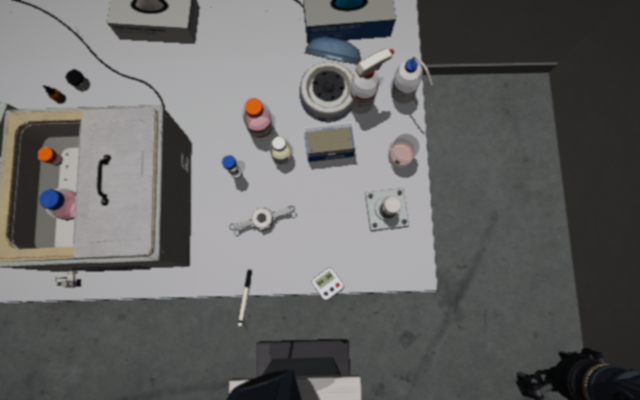

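View pics/side1.png

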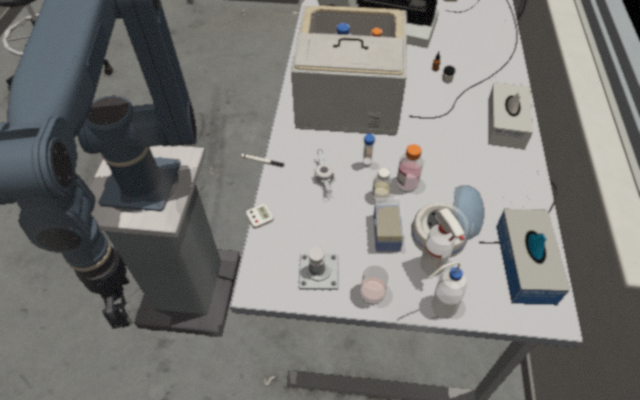

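The top view shows the cap at about (262,218) with its arms spread to about (235,228) and (292,210). The port foot is near (387,209), and the timer, tube, serum bottle and beaker stand around them. I'll enlarge crops next.

```bash
python3 - <<'E'
from h import *
t=cv2.imread('pics/top1.png');s=cv2.imread('pics/side1.png')
c=lambda i,u,v,w=40,h=30:cv2.resize(i[v-h:v+h,u-w:u+w],None,fx=5,fy=5,interpolation=cv2.INTER_CUBIC)
im=np.vstack([np.hstack([c(t,264,218),c(t,388,210)]),np.hstack([c(s,324,174),c(s,318,268)])])
cv2.imwrite('pics/crop.png',im)
E
```

```text
(no output)
```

View pics/crop.png

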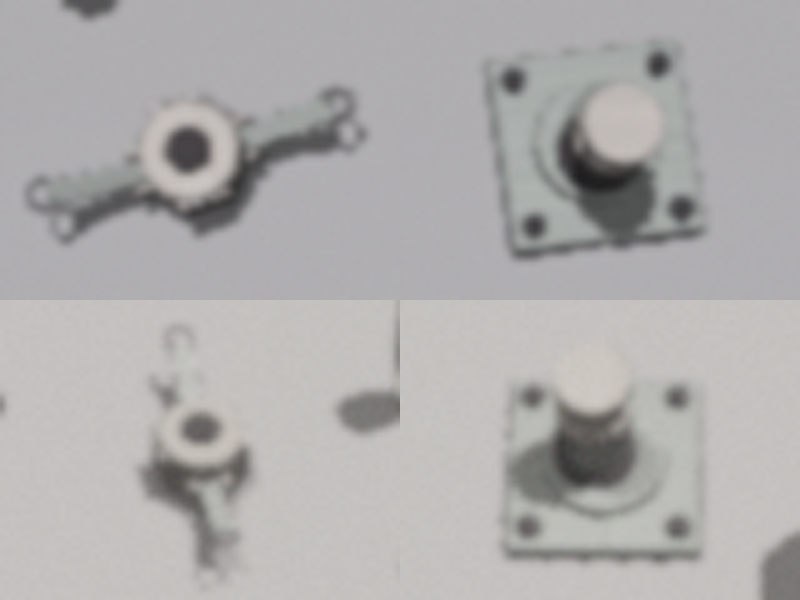

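The crops show, in top-view pixels, the cap top at (261,217.5), the ring ends at (232,226) and (291,208), and the nose top at (392,204). In the side view the cap top is at (324,169) and the nose top at (316.5,253).

```bash
python3 - <<'E'
from h import *
import pickle
d=pickle.load(open('s.pkl','rb'));T,S=d['top'],d['side']
g=lambda u0,v0,x,y:(u0+(x+.5)/5-.5,v0+(y+.5)/5-.5)
t1=lambda x,y:g(224,188,x,y); t2=lambda x,y:g(348,180,x-400,y)
s1=lambda x,y:g(284,144,x,y-300); s2=lambda x,y:g(278,238,x-400,y-300)
print('cap',onz(T,*t1(188,150),.042),onz(S,*s1(202,428),.042))
L=onz(T,*t1(42,193),.038);R=onz(T,*t1(338,103),.038);print('rings',L,R,np.linalg.norm(L-R),(L+R)/2,np.degrees(np.arctan2(*(L-R)[1::-1])))
print('nose',onz(T,*t2(622,124),.097),onz(S,*s2(595,378),.097))
c=[onz(T,*t2(*p),.012) for p in((513,80),(658,65),(683,208),(535,226))];print('footT',np.mean(c,0),np.degrees(np.arctan2(*(c[0]-c[1])[1::-1])))
c=[onz(S,*s2(*p),.012) for p in((533,397),(677,397),(677,526),(529,527))];print('footS',np.mean(c,0))
for n,u,v,z in(('timer',328,283,.016),('tube',230,162,.116),('serum',279,146,.108),('beaker',403,150,.086)):print(n,onz(T,u,v,z))
st=robot.state();import cv2;print(cv2.Rodrigues(st['tool_rot'])[0])
E
```

```text
cap [0.53704617 0.07704509 0.042     ] [0.54001079 0.07275249 0.042     ]
rings [0.51782006 0.14969288 0.038     ] [0.55976182 0.00271766 0.038     ] 0.15284249195403066 [0.53879094 0.07620527 0.038     ] 105.92695515812783
nose [ 0.55240152 -0.23940555  0.097     ] [ 0.55542604 -0.24361768  0.097     ]
footT [ 0.55829437 -0.24121339  0.012     ] 94.71606104359837
footS [ 0.55871778 -0.2422128   0.012     ]
timer [ 0.37361291 -0.08460766  0.016     ]
tube [0.65944513 0.14162291 0.116     ]
serum [0.69907423 0.02635892 0.108     ]
beaker [ 0.68969239 -0.27566505  0.086     ]
[[ 9.23455616e-01  3.83704849e-01 -5.61460952e-04]
 [ 3.83705161e-01 -9.23453340e-01  2.06855885e-03]
 [ 2.75233067e-04 -2.12565775e-03 -9.99997703e-01]]
```

Call:
carry_out(steps=[[[31,-22.8,0,0],[31,-22.8,0,0],[31,-22.8,0,0],[31,-22.8,0,0],[31,-22.8,0,0],[31,-22.8,0,0],[31,-22.8,0,0],[31,-22.8,0,0],[31,-22.8,0,0],[31,-22.8,0,0],[31,-22.8,0,0],[31,-22.8,0,0],[31,-22.8,0,0],[31,-22.8,0,0],[31,-22.8,0,0],[31,-22.8,0,0],[31,-22.8,0,0]]], jaw=1, squeeze=30)

```text
time_s: 1.52
tool_pos: [0.5398, 0.0773, 0.3033]
tool_rot: [-3.081, -0.615, 0.001]
ft_force: [1.9, -0.7, -0.7]
grip_width: 0.0854
gripper_force: 0.0
```

Call:
carry_out(steps=[[[0,0,0,-1.1],[0,0,0,-1.1],[0,0,0,-1.1],[0,0,0,-1.1],[0,0,0,-1.1],[0,0,0,-1.1],[0,0,0,-1.1],[0,0,0,-1.1],[0,0,0,-1.1],[0,0,0,-1.1],[0,0,0,-1.1],[0,0,0,-1.1],[0,0,0,-0.7],[0,0,0,0],[0,0,0,0]]])

```text
time_s: 2.77
tool_pos: [0.5392, 0.0753, 0.3033]
tool_rot: [-1.893, -2.506, 0.001]
ft_force: [-1.0, -0.1, -0.1]
grip_width: 0.0851
gripper_force: 0.0
```

```bash
cat >> h.py <<'E'
def where(target=None,yaw=None):
    st=robot.state();R=cv2.Rodrigues(st['tool_rot'])[0];p=st['tool_pos']
    print('t',st['time_s'],'p',p.round(4),'yaw_x',np.degrees(np.arctan2(R[1,0],R[0,0])).round(2),'tilt',R[:2,2].round(4),'F',st['ft_force'].round(2),'M',st['ft_torque'].round(3),'w',st['grip_width'],'g',st['gripper_force'],'q6',st['joint_pos'][5])
    if target is not None: print('shift mm',(R.T@(np.array(target)-p)*1000).round(2))
    if yaw is not None: print('turn units',-(yaw-np.degrees(np.arctan2(R[1,0],R[0,0])))/6)
E
python3 - <<'E'
from h import *
where((.5385,.0755,.2),105.9)
s=snap('wrist','w1.png'); print(px(s,(.5385,.0755,.042)),s['f'],-s['R'].T@s['t'])
E
```

```text
t 2.7667 p [0.5392 0.0753 0.3033] yaw_x 105.85 tilt [-0.0011  0.    ] F [-0.98 -0.1  -0.14] M [-0.02   0.01  -0.027] w 0.08508850139256809 g 0.0 q6 1.3098077545102733
shift mm [  0.32  -0.5  103.35]
turn units -0.008710493029823851
[319.93637447 179.88255796] 336.8150995357186 [0.51731012 0.15070894 0.37306019]
```

View pics/w1.png

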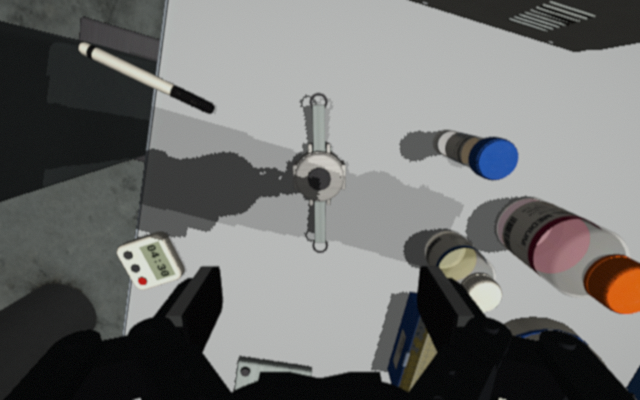

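The wrist view shows the cap under the tool at about (319,177), with its arms straight up and down the image at (319,101) and (320,247). The yaw is right, so I'll descend.

Call:
carry_out(steps=[[[0,0,25,0],[0,0,25,0],[0,0,25,0],[0,0,25,0],[0,0,25,0],[0,0,25,0],[0,0,25,0],[0,-0.5,20,0],[0,0,15,0],[0,0,7,0],[0,0,3,0],[0,0,0,0],[0,0,0,0]]])

```text
time_s: 3.9
tool_pos: [0.5397, 0.0752, 0.085]
tool_rot: [1.891, 2.507, 0.002]
ft_force: [0.4, -0.2, 0.0]
grip_width: 0.0857
gripper_force: 0.0
```

```bash
python3 -c "
from h import *
where((.5385,.0755,.082),105.9)"
```

```text
t 3.9 p [0.5397 0.0752 0.085 ] yaw_x 105.94 tilt [0.0018 0.    ] F [ 0.39 -0.16  0.01] M [-0.05   0.004  0.045] w 0.08569551718912354 g 0.0 q6 1.30794690743484
shift mm [ 0.6  -1.05  3.03]
turn units 0.00696949770484423
```

Call:
carry_out(steps=[[[0,-0.5,2,0],[0,0,0,0],[0,0,0,0],[0,0,0,0],[0,0,0,0],[0,0,0,0],[0,0,0,0],[0,0,0,0],[0,0,0,0],[0,0,0,0]]], jaw=0, squeeze=28)

```text
time_s: 4.73
tool_pos: [0.5389, 0.075, 0.083]
tool_rot: [1.891, 2.507, 0.001]
ft_force: [-1.2, -0.8, 5.5]
grip_width: 0.0535
gripper_force: 32.0
```

```bash
python3 - <<'E'
from h import *
where()
s=snap('top','t2.png');s2=snap('side','s2.png')
im=[cv2.imread('pics/t2.png'),cv2.imread('pics/s2.png')]
c=lambda i,u,v,w=40,h=40:cv2.resize(i[v-h:v+h,u-w:u+w],None,fx=5,fy=5,interpolation=cv2.INTER_CUBIC)
cv2.imwrite('pics/c2.png',np.hstack([c(im[0],264,218),c(im[1],324,174)]))
E
```

```text
t 4.7333 p [0.5389 0.075  0.083 ] yaw_x 105.96 tilt [ 0.0013 -0.0001] F [-1.17 -0.8   5.49] M [-0.075  0.326 -0.014] w 0.053456956720102124 g 32.0319789648056 q6 1.3073541712614367
```

View pics/c2.png

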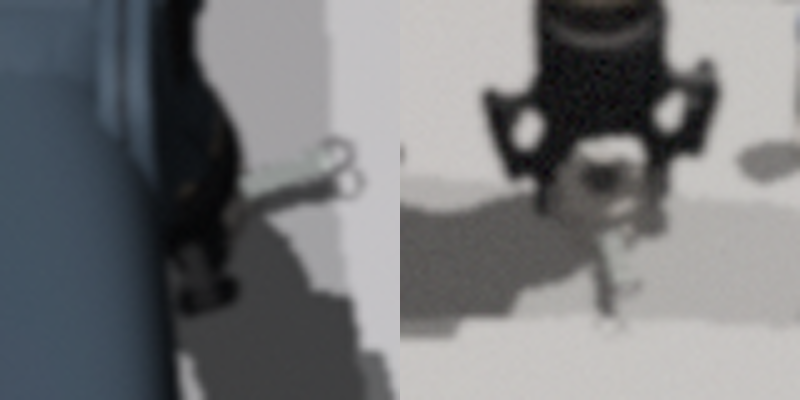

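The cap is gripped and hasn't shifted. In the side crop its dark top spot is still at (600,178), where the first picture puts it. I'll lift it and carry it.

Call:
carry_out(steps=[[[0,0,-3,0],[0,0,-8,0],[0,0,-15,0],[0,0,-20,0],[0,0,-20,0],[0,0,-20,0],[0,0,-20,0],[0,0,-15,0],[0,0,-9,0],[0,0,0,0]]])

```text
time_s: 5.67
tool_pos: [0.5394, 0.0751, 0.2141]
tool_rot: [1.89, 2.506, 0.004]
ft_force: [0.6, 0.4, -3.4]
grip_width: 0.0534
gripper_force: 31.1
```

Call:
carry_out(steps=[[[-6,-1.5,0,0],[-13,-3,0,0],[-19,-4.4,0,0],[-19,-4.4,0,0],[-19,-4.4,0,0],[-19,-4.4,0,0],[-19,-4.4,0,0],[-19,-4.4,0,0],[-19,-4.4,0,0],[-19,-4.4,0,0],[-19,-4.4,0,0],[-19,-4.4,0,0],[-19,-4.4,0,0],[-19,-4.4,0,0],[-19,-4.4,0,0],[-19,-4.4,0,0],[-13,-3.1,0,0],[-7,-1.8,0,0],[-3.6,-0.9,0,0],[0,0,0,0]]])

```text
time_s: 7.33
tool_pos: [0.5537, -0.242, 0.2111]
tool_rot: [-1.892, -2.506, 0.0]
ft_force: [0.7, -0.2, -4.3]
grip_width: 0.0537
gripper_force: 31.0
```

```bash
python3 - <<'E'
from h import *
where((.5543,-.2414,.205),105.9)
s=snap('top','t3.png');s2=snap('side','s3.png')
im=[cv2.imread('pics/t3.png'),cv2.imread('pics/s3.png')]
c=lambda i,u,v,w=40,h=50:cv2.resize(i[v-h:v+h,u-w:u+w],None,fx=5,fy=5,interpolation=cv2.INTER_CUBIC)
cv2.imwrite('pics/c3.png',np.hstack([c(im[0],390,195),c(im[1],318,240)]))
print(px(s2,(.5543,-.2414,.13)),px(s2,(.5543,-.2414,.172)))
E
```

```text
t 7.3333 p [ 0.5537 -0.242   0.2111] yaw_x 105.9 tilt [-0.0012  0.0008] F [ 0.7  -0.2  -4.33] M [ 0.038 -0.031 -0.025] w 0.053738330193339165 g 31.034964323043823 q6 0.7702122345010627
shift mm [0.37 0.77 6.12]
turn units 0.0006783848251525152
[316.04084713 245.31509359] [315.76372579 235.86746427]
```

View pics/c3.png

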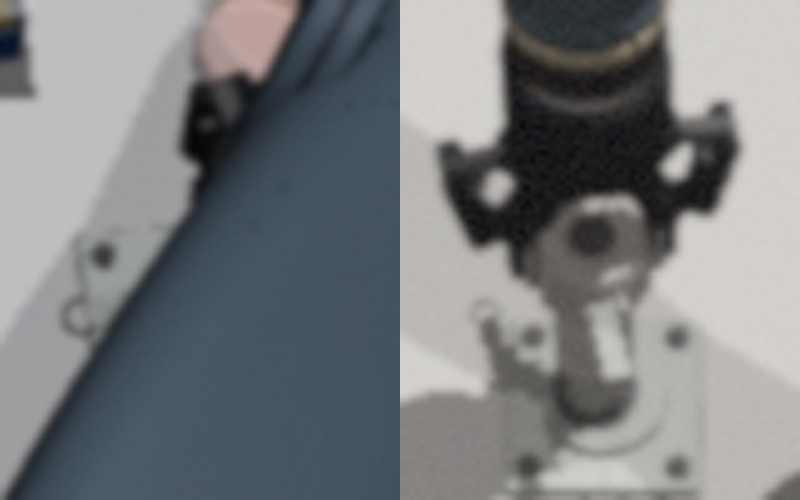

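The cap hangs over the port. In the side crop its top spot is at (592,236), within a pixel of the prediction. I'll trim and descend.

Call:
carry_out(steps=[[[0.4,0.7,5,0],[0,0,8,0],[0,0,8,0],[0,0,4,0],[0,0,1,0],[0,0,0,0],[0,0,0,0]]])

```text
time_s: 8.02
tool_pos: [0.5547, -0.2407, 0.1858]
tool_rot: [-1.891, -2.508, 0.0]
ft_force: [-0.7, 0.9, -3.6]
grip_width: 0.0538
gripper_force: 31.0
```

```bash
python3 -c "
from h import *
where((.5543,-.2414,.18),105.9)"
```

```text
t 8.0167 p [ 0.5547 -0.2407  0.1858] yaw_x 105.97 tilt [-0.0002  0.0001] F [-0.69  0.85 -3.62] M [-0.022  0.061 -0.02 ] w 0.053830950609868235 g 31.015353798866272 q6 0.7717306309202893
shift mm [-0.54 -0.56  5.77]
turn units 0.011793966786896704
```

Call:
carry_out(steps=[[[0,0,1,0],[0,0,1,0],[0,0,1,0],[0,0,1,0],[0,0,0,0],[0,0,0,0]]])

```text
time_s: 8.52
tool_pos: [0.5546, -0.2408, 0.1818]
tool_rot: [-1.891, -2.508, 0.0]
ft_force: [-0.2, -0.1, -4.2]
grip_width: 0.0534
gripper_force: 31.0
```

```bash
python3 -c "
from h import *
where((.5543,-.2414,.18),105.9)"
```

```text
t 8.5167 p [ 0.5546 -0.2408  0.1818] yaw_x 105.96 tilt [-0.0002  0.0001] F [-0.25 -0.13 -4.25] M [-0.006 -0.041  0.001] w 0.05335664834347511 g 31.016221046447754 q6 0.7717285431208645
shift mm [-0.44 -0.48  1.82]
turn units 0.009933941369287899
```

Still no contact. Correct by half a millimetre and continue down.

Call:
carry_out(steps=[[[-0.4,-0.5,1,0],[0,0,1,0],[0,0,1,0],[0,0,0,0],[0,0,0,0]]])

```text
time_s: 8.93
tool_pos: [0.5544, -0.2414, 0.179]
tool_rot: [1.891, 2.508, -0.0]
ft_force: [-0.5, -0.2, -2.4]
grip_width: 0.0531
gripper_force: 31.1
```

```bash
python3 -c "
from h import *
where((.5543,-.2414,.18),105.9)"
```

```text
t 8.9333 p [ 0.5544 -0.2414  0.179 ] yaw_x 105.96 tilt [ 0.0001 -0.0002] F [-0.46 -0.18 -2.44] M [-0.04   0.032 -0.029] w 0.05307219667568777 g 31.084808707237244 q6 0.770658312574619
shift mm [ 0.03 -0.05 -0.97]
turn units 0.010254148561140633
```

Call:
carry_out(steps=[[[0,0,0.5,0],[0,0,0.5,0],[0,0,0,0],[0,0,0,0]]])

```text
time_s: 9.27
tool_pos: [0.5542, -0.2417, 0.1779]
tool_rot: [1.892, 2.508, -0.001]
ft_force: [-0.3, -1.6, -2.5]
grip_width: 0.0533
gripper_force: 31.1
```

```bash
python3 -c "
from h import *
where((.5543,-.2414,.18),105.9)"
```

```text
t 9.2667 p [ 0.5542 -0.2417  0.1779] yaw_x 105.95 tilt [-0.0002 -0.0007] F [-0.31 -1.55 -2.45] M [-0.223  0.173 -0.007] w 0.053291068178320126 g 31.12333059310913 q6 0.7706142819519703
shift mm [ 0.25  0.13 -2.15]
turn units 0.008657430644052036
```

Call:
carry_out(steps=[[[-0.3,0,0,0],[0,0,0.5,0],[0,0,0.5,0],[0,0,0.5,0],[0,0,0,0],[0,0,0,0]]])

```text
time_s: 9.77
tool_pos: [0.5543, -0.2418, 0.1762]
tool_rot: [-1.892, -2.508, 0.001]
ft_force: [-1.3, -1.9, -2.6]
grip_width: 0.0534
gripper_force: 31.1
```

```bash
python3 -c "
from h import *
where((.5543,-.2414,.18),105.9)"
```

```text
t 9.7667 p [ 0.5543 -0.2418  0.1762] yaw_x 105.95 tilt [-0.0004 -0.0002] F [-1.26 -1.89 -2.64] M [-0.338  0.241  0.079] w 0.05336087548808992 g 31.07062518596649 q6 0.770319180093313
shift mm [ 0.37  0.12 -3.81]
turn units 0.008979101336140142
```

Call:
carry_out(steps=[[[-0.3,-0.4,0,0],[0,0,1,0],[0,0,1,0],[0,0,1,0],[0,0,0,0],[0,0,0,0]]])

```text
time_s: 10.27
tool_pos: [0.5541, -0.2418, 0.1731]
tool_rot: [-1.891, -2.508, -0.001]
ft_force: [-1.0, -0.0, -4.5]
grip_width: 0.0531
gripper_force: 31.0
```

```bash
python3 -c "
from h import *
where((.5543,-.2414,.18),105.9)"
```

```text
t 10.2667 p [ 0.5541 -0.2418  0.1731] yaw_x 105.97 tilt [-0.0001  0.0006] F [-1.02 -0.02 -4.5 ] M [-0.09   0.029 -0.064] w 0.05308706898980123 g 31.01357102394104 q6 0.7695032300774889
shift mm [ 0.37  0.29 -6.89]
turn units 0.011781604108837959
```

Entered and free. Continue to just above the seal.

Call:
carry_out(steps=[[[0,-0.2,1.5,0],[0,0,2,0],[0,0,2,0],[0,0,2,0],[0,0,2,0],[0,0,2,0],[0,0,2,0],[0,0,1.5,0],[0,0,0,0],[0,0,0,0]]])

```text
time_s: 11.1
tool_pos: [0.5539, -0.2421, 0.1583]
tool_rot: [-1.891, -2.508, 0.0]
ft_force: [0.4, -0.3, -3.0]
grip_width: 0.0535
gripper_force: 31.0
```

```bash
python3 -c "
from h import *
where((.5541,-.2418,.153),105.9)"
```

```text
t 11.1 p [ 0.5539 -0.2421  0.1583] yaw_x 105.96 tilt [-0.0002  0.0001] F [ 0.36 -0.29 -2.99] M [ 0.035 -0.007  0.044] w 0.05347710135380327 g 31.04291081428528 q6 0.769269702815113
shift mm [0.2  0.3  5.26]
turn units 0.010156896696258855
```

Call:
carry_out(steps=[[[0,0,1,0],[0,0,1,0],[0,0,1,0],[0,0,1,0],[0,0,1,0],[0,0,0.5,0],[0,0,0,0],[0,0,0,0]]])

```text
time_s: 11.77
tool_pos: [0.5539, -0.2421, 0.153]
tool_rot: [-1.891, -2.508, -0.0]
ft_force: [-1.0, 0.4, -2.8]
grip_width: 0.0537
gripper_force: 31.2
```

```bash
python3 -c "
from h import *
where((.5541,-.2418,.153),105.9)"
```

```text
t 11.7667 p [ 0.5539 -0.2421  0.153 ] yaw_x 105.96 tilt [-0.  0.] F [-0.95  0.4  -2.82] M [0.092 0.071 0.005] w 0.053684275163307475 g 31.169875860214233 q6 0.7692545259160644
shift mm [0.23 0.27 0.01]
turn units 0.010432539628254744
```

Call:
carry_out(steps=[[[0,0,0.5,0],[0,0,0.5,0],[0,0,0.3,0],[0,0,0,0],[0,0,0,0],[0,0,0,0]]])

```text
time_s: 12.27
tool_pos: [0.554, -0.2421, 0.1521]
tool_rot: [1.891, 2.508, 0.0]
ft_force: [-1.7, 0.1, 1.1]
grip_width: 0.0531
gripper_force: 31.6
```

Call:
carry_out(steps=[[[0,0,0,0],[0,0,0,0],[0,0,0,0],[0,0,0,0],[0,0,0,0],[0,0,0,0],[0,0,0,0],[0,0,0,0]]], jaw=1)

```text
time_s: 12.93
tool_pos: [0.5539, -0.2421, 0.1516]
tool_rot: [-1.892, -2.508, -0.0]
ft_force: [0.8, -1.3, 0.3]
grip_width: 0.0854
gripper_force: 0.0
```

Call:
carry_out(steps=[[[0,0,-3,0],[0,0,-7,0],[0,0,-12,0],[0,0,-15,0],[0,0,-15,0],[0,0,-12,0],[0,0,-6,0],[0,0,0,0]]])

```text
time_s: 13.6
tool_pos: [0.555, -0.2427, 0.2247]
tool_rot: [1.888, 2.504, 0.001]
ft_force: [-0.4, -0.2, 0.5]
grip_width: 0.0856
gripper_force: 0.0
```

```bash
python3 - <<'E'
from h import *
where((.5539,-.2421,.21),105.9)
s=snap('side','s4.png');w=snap('wrist')['frame'][:,:,::-1]
i=cv2.imread('pics/s4.png')
c=cv2.resize(i[190:290,268:368],None,fx=4,fy=4,interpolation=cv2.INTER_CUBIC)
cv2.imwrite('pics/c4.png',np.hstack([c,w[:,120:520]]))
print(px(s,(.5539,-.2421,.111)))
E
```

```text
t 13.6 p [ 0.555  -0.2427  0.2247] yaw_x 105.96 tilt [ 0.0044 -0.0025] F [-0.37 -0.2   0.49] M [ 0.015 -0.006 -0.001] w 0.0856283161989362 g 0.0 q6 0.7692406905666193
shift mm [ 0.95 -0.97 14.74]
turn units 0.010811866643976487
[315.96535717 249.65247847]
```

View pics/c4.png

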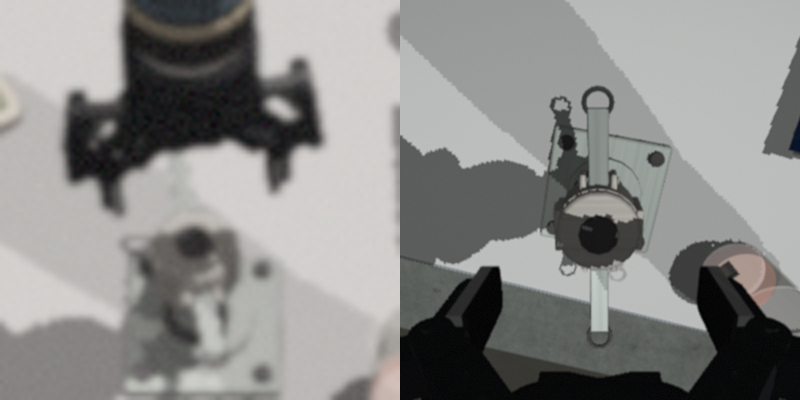

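The cap is seated upright on the nose. The wrist crop shows it at (598,235) with both arms open and straight up and down the picture. I'll rotate 90° so the fingers straddle the arms.

Call:
carry_out(steps=[[[0,0,0,-1],[0,0,0,-1],[0,0,0,-1],[0,0,0,-1],[0,0,0,-1],[0,0,0,-1],[0,0,0,-1],[0,0,0,-1],[0,0,0,-1],[0,0,0,-1],[0,0,0,-1],[0,0,0,-1],[0,0,0,-1],[0,0,0,-1],[0,0,0,-1],[0,0,0,0],[0,0,0,0],[0,0,0,0]]])

```text
time_s: 15.2
tool_pos: [0.5536, -0.2419, 0.2207]
tool_rot: [0.433, -3.11, -0.002]
ft_force: [0.1, -0.5, -0.7]
grip_width: 0.0853
gripper_force: 0.0
```

```bash
python3 - <<'E'
from h import *
where((.5539,-.2421,.19),-164.1)
E
```

```text
t 15.2 p [ 0.5536 -0.2419  0.2207] yaw_x -164.16 tilt [-0.0014  0.0008] F [ 0.09 -0.46 -0.72] M [ 0.024 -0.007  0.031] w 0.0853170101837333 g 0.0 q6 -0.7993474998587311
shift mm [-0.29 -0.29 30.73]
turn units -0.010716277561319506
```

Call:
carry_out(steps=[[[-0.3,-0.2,6,0],[0,0,10,0],[0,0,12,0],[0,0,12,0],[0,0,8,0],[0,0,4,0],[0,0,0,0],[0,0,0,0]]])

```text
time_s: 15.87
tool_pos: [0.5541, -0.2421, 0.1691]
tool_rot: [0.436, -3.111, -0.001]
ft_force: [-0.6, -0.5, 0.3]
grip_width: 0.0852
gripper_force: 0.0
```

Call:
carry_out(steps=[[[0,0,1,0],[0,0,1,0],[0,0,1,0],[0,0,1,0],[0,0,1,0],[0,0,1,0]]])

```text
time_s: 16.37
tool_pos: [0.5543, -0.2423, 0.1637]
tool_rot: [-0.436, 3.111, -0.0]
ft_force: [1.5, -0.3, 0.1]
grip_width: 0.0854
gripper_force: 0.0
```

```bash
python3 - <<'E'
from h import *
where((.5539,-.2421,.115),-164.1)
E
```

```text
t 16.3667 p [ 0.5543 -0.2423  0.1637] yaw_x -164.04 tilt [ 0.0002 -0.0001] F [ 1.49 -0.31  0.07] M [-0.056 -0.028  0.021] w 0.08540947583939684 g 0.0 q6 -0.8014405326481244
shift mm [ 0.37  0.28 48.65]
turn units 0.010595966539677685
```

Call:
carry_out(steps=[[[0.3,0.2,1,0],[0,0,1,0],[0,0,1,0],[0,0,1,0],[0,0,0.5,0]]])

```text
time_s: 16.78
tool_pos: [0.5538, -0.242, 0.1589]
tool_rot: [0.436, -3.111, -0.0]
ft_force: [-0.6, 0.3, 0.1]
grip_width: 0.0856
gripper_force: 0.2
```

Call:
carry_out(steps=[[[0,0,1,0],[0,0,1,0],[0,0,1,0],[0,0,1,0]]])

```text
time_s: 17.12
tool_pos: [0.5541, -0.2421, 0.1564]
tool_rot: [-0.436, 3.11, -0.001]
ft_force: [-2.8, 1.3, 7.3]
grip_width: 0.0853
gripper_force: 3.4
```

```bash
python3 - <<'E'
from h import *
where((.5539,-.2421,.115),-164.1)
E
```

```text
t 17.1167 p [ 0.5541 -0.2421  0.1564] yaw_x -164.03 tilt [ 0.0008 -0.0002] F [-2.77  1.34  7.34] M [0.443 0.504 0.079] w 0.08530133880903633 g 3.4112812019884586 q6 -0.8016179969688899
shift mm [2.000e-01 4.000e-02 4.136e+01]
turn units 0.01183064324349914
```

Call:
carry_out(steps=[[[0,0,0.7,0],[0,0,0.7,0],[0,0,0.7,0],[0,0,0.7,0]]])

```text
time_s: 17.45
tool_pos: [0.5542, -0.242, 0.1549]
tool_rot: [-0.436, 3.109, -0.001]
ft_force: [-3.3, 2.7, 9.4]
grip_width: 0.0854
gripper_force: 4.7
```

Call:
carry_out(steps=[[[0,0,0.7,0],[0,0,0.7,0],[0,0,0.7,0],[0,0,0.7,0]]])

```text
time_s: 17.78
tool_pos: [0.5544, -0.2423, 0.1531]
tool_rot: [-0.436, 3.109, -0.003]
ft_force: [-3.8, 1.2, 12.7]
grip_width: 0.0855
gripper_force: 5.9
```

```bash
python3 - <<'E'
from h import *
where((.5539,-.2421,.115),-164.1)
s=snap('side','s5.png');w=snap('wrist')['frame'][:,:,::-1]
i=cv2.imread('pics/s5.png')
c=cv2.resize(i[190:290,268:368],None,fx=4,fy=4,interpolation=cv2.INTER_CUBIC)
cv2.imwrite('pics/c5.png',np.hstack([c,w[:,120:520]]))
E
```

```text
t 17.7833 p [ 0.5544 -0.2423  0.1531] yaw_x -164.04 tilt [ 0.0027 -0.0016] F [-3.78  1.2  12.73] M [ 0.37   0.75  -0.113] w 0.08550100755616767 g 5.8778082160279155 q6 -0.8012973203035647
shift mm [ 0.54  0.43 38.08]
turn units 0.009574029708308748
```

View pics/c5.png

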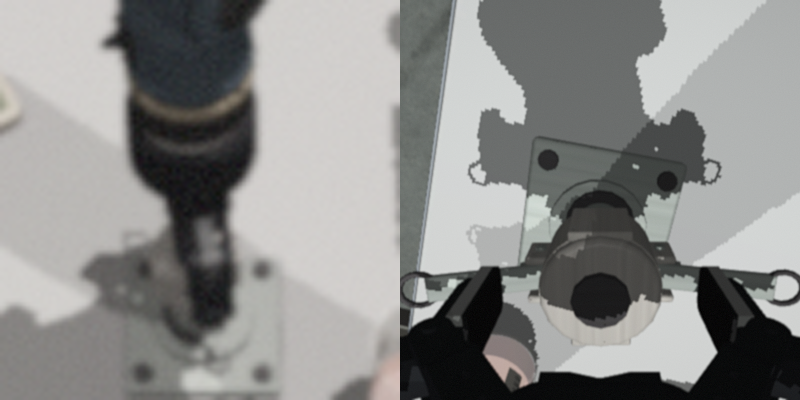

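Both fingertips bear evenly on the two arms, which are still open. The cap is centred between them at x=600 in the picture. Continuing gently.

Call:
carry_out(steps=[[[0.3,0,0.7,0],[0,0,0.7,0],[0,0,0.7,0],[0,0,0.7,0]]])

```text
time_s: 18.22
tool_pos: [0.5546, -0.2429, 0.151]
tool_rot: [-0.435, 3.108, -0.006]
ft_force: [-4.3, 2.7, 14.0]
grip_width: 0.0853
gripper_force: 6.4
```

```bash
python3 - <<'E'
from h import *
where((.5539,-.2421,.115),-164.1)
E
```

```text
t 18.2167 p [ 0.5546 -0.2429  0.151 ] yaw_x -164.06 tilt [ 0.0041 -0.003 ] F [-4.3   2.69 14.03] M [ 0.449  0.846 -0.108] w 0.08528833395296377 g 6.391917024739087 q6 -0.80146341408239
shift mm [ 0.56  1.13 35.98]
turn units 0.005956096848336756
```

Call:
carry_out(steps=[[[0.3,0.5,0.7,0],[0.2,0.5,0.7,0],[0,0,0.7,0],[0,0,0.7,0]]])

```text
time_s: 18.55
tool_pos: [0.5546, -0.2429, 0.1491]
tool_rot: [-0.434, 3.106, -0.009]
ft_force: [-2.9, 1.0, 14.3]
grip_width: 0.0854
gripper_force: 7.2
```

```bash
python3 - <<'E'
from h import *
where((.5539,-.2421,.115),-164.1)
E
```

```text
t 18.55 p [ 0.5546 -0.2429  0.1491] yaw_x -164.07 tilt [ 0.0063 -0.005 ] F [-2.91  1.05 14.26] M [ 0.385  0.61  -0.131] w 0.08540170079528116 g 7.184756722999737 q6 -0.8010074351230259
shift mm [ 0.6   1.19 34.11]
turn units 0.004383388756072766
```

Call:
carry_out(steps=[[[0.3,0.6,0.8,0],[0.3,0.6,0.8,0],[0,0,0.8,0],[0,0,0.8,0],[0,0,0.8,0]]])

```text
time_s: 18.97
tool_pos: [0.5544, -0.2423, 0.1463]
tool_rot: [-0.435, 3.104, -0.011]
ft_force: [-2.2, 0.8, 17.4]
grip_width: 0.085
gripper_force: 9.4
```

```bash
python3 - <<'E'
from h import *
where((.5539,-.2421,.115),-164.1); print(robot.state()['joint_pos'].round(3))
E
```

```text
t 18.9667 p [ 0.5544 -0.2423  0.1463] yaw_x -164.05 tilt [ 0.0085 -0.0061] F [-2.17  0.78 17.35] M [ 0.213  0.561 -0.019] w 0.08504764547417155 g 9.400687619636301 q6 -0.8006475866340087
shift mm [ 0.68  0.57 31.31]
turn units 0.00810503209255368
[-5.220e-01  2.670e-01  3.100e-02  1.324e+00 -1.000e-03 -8.010e-01]
```

Call:
carry_out(steps=[[[0.3,0.3,0.6,0],[0.3,0.2,0.6,0],[0,0,0.6,0]]])

```text
time_s: 19.22
tool_pos: [0.5543, -0.2421, 0.1451]
tool_rot: [-0.435, 3.102, -0.012]
ft_force: [-2.4, 0.8, 18.4]
grip_width: 0.0854
gripper_force: 10.6
```

Call:
carry_out(steps=[[[0,0,0.6,0],[0,0,0.6,0]]])

```text
time_s: 19.38
tool_pos: [0.5543, -0.2419, 0.1438]
tool_rot: [-0.435, 3.102, -0.012]
ft_force: [-2.5, 0.8, 17.5]
grip_width: 0.0855
gripper_force: 11.0
```

```bash
python3 - <<'E'
from h import *
where((.5539,-.2421,.115),-164.1)
E
```

```text
t 19.3833 p [ 0.5543 -0.2419  0.1438] yaw_x -164.04 tilt [ 0.0099 -0.0062] F [-2.48  0.81 17.47] M [0.194 0.403 0.031] w 0.08550023787065407 g 10.97707006148994 q6 -0.8007938267709029
shift mm [ 0.64  0.2  28.76]
turn units 0.010467714321639695
```

Past the peak. Continue.

Call:
carry_out(steps=[[[0.2,0,0.7,0],[0,0,0.7,0],[0,0,0.7,0],[0,0,0.7,0]]])

```text
time_s: 19.72
tool_pos: [0.5543, -0.2422, 0.1403]
tool_rot: [-0.435, 3.102, -0.012]
ft_force: [0.7, -0.7, 14.5]
grip_width: 0.0852
gripper_force: 10.1
```

Call:
carry_out(steps=[[[0,0,0.8,0],[0,0,0.8,0],[0,0,0.8,0],[0,0,0.8,0]]])

```text
time_s: 20.05
tool_pos: [0.5544, -0.2423, 0.1367]
tool_rot: [-0.435, 3.102, -0.012]
ft_force: [-0.8, 0.3, 14.6]
grip_width: 0.0853
gripper_force: 5.9
```

```bash
python3 - <<'E'
from h import *
where((.5539,-.2421,.115),-164.1)
E
```

```text
t 20.05 p [ 0.5544 -0.2423  0.1367] yaw_x -164.05 tilt [ 0.01   -0.0064] F [-0.85  0.3  14.63] M [-0.037  0.057 -0.062] w 0.08533683633018323 g 5.913372449576855 q6 -0.8009952569852322
shift mm [ 0.57  0.5  21.7 ]
turn units 0.008702108929483643
```

Call:
carry_out(steps=[[[0.2,0.2,1,0],[0,0,1,0],[0,0,1,0],[0,0,1,0],[0,0,1,0]]])

```text
time_s: 20.47
tool_pos: [0.5542, -0.2419, 0.1317]
tool_rot: [-0.435, 3.102, -0.011]
ft_force: [1.1, 0.5, 13.5]
grip_width: 0.0855
gripper_force: 5.3
```

Call:
carry_out(steps=[[[0,0,1,0],[0,0,1,0],[0,0,1,0],[0,0,1,0],[0,0,1,0]]])

```text
time_s: 20.88
tool_pos: [0.5538, -0.2416, 0.1256]
tool_rot: [-0.435, 3.103, -0.01]
ft_force: [0.6, -0.5, 10.5]
grip_width: 0.0851
gripper_force: 4.5
```

```bash
python3 - <<'E'
from h import *
where((.5539,-.2421,.115),-164.1)
E
```

```text
t 20.8833 p [ 0.5538 -0.2416  0.1256] yaw_x -164.03 tilt [ 0.0087 -0.0049] F [ 0.59 -0.55 10.48] M [-0.07  -0.12   0.023] w 0.08507098805426534 g 4.472752399742603 q6 -0.8010515343612555
shift mm [ 0.12 -0.41 10.6 ]
turn units 0.01130327829230282
```

Call:
carry_out(steps=[[[0,-0.3,1,0],[0,0,1,0],[0,0,1,0],[0,0,1,0],[0,0,1,0],[0,0,1,0],[0,0,0,0],[0,0,0,0]]])

```text
time_s: 21.55
tool_pos: [0.5531, -0.2415, 0.118]
tool_rot: [-0.435, 3.106, -0.007]
ft_force: [1.2, -0.1, 7.5]
grip_width: 0.0854
gripper_force: 3.3
```

Call:
carry_out(steps=[[[0,0,0,0],[0,0,0,0],[0,0,0,0],[0,0,0,0],[0,0,0,0],[0,0,0,0]]], jaw=0.72, squeeze=22)

```text
time_s: 22.05
tool_pos: [0.5532, -0.2419, 0.1186]
tool_rot: [-0.435, 3.105, -0.009]
ft_force: [0.2, -0.6, 8.7]
grip_width: 0.068
gripper_force: 25.4
```

```bash
python3 - <<'E'
from h import *
where((.5539,-.2421,.115),-164.1)
E
```

```text
t 22.05 p [ 0.5532 -0.2419  0.1186] yaw_x -164.04 tilt [ 0.0065 -0.0047] F [ 0.2  -0.63  8.66] M [-0.219 -0.028  0.015] w 0.0679823151108684 g 25.367933009838453 q6 -0.8014264175246438
shift mm [-0.62 -0.4   3.62]
turn units 0.00981375612899645
```

Call:
carry_out(steps=[[[0,0,0,0],[0,0,0,0],[0,0,0,0],[0,0,0,0],[0,0,0,0],[0,0,0,0],[0,0,0,0],[0,0,0,0]]], jaw=0.68, squeeze=32)

```text
time_s: 22.72
tool_pos: [0.5532, -0.2419, 0.1188]
tool_rot: [-0.435, 3.105, -0.009]
ft_force: [0.7, -0.0, 9.7]
grip_width: 0.0672
gripper_force: 36.6
```

```bash
python3 - <<'E'
from h import *
where((.5539,-.2421,.115),-164.1)
E
```

```text
t 22.7167 p [ 0.5532 -0.2419  0.1188] yaw_x -164.04 tilt [ 0.0066 -0.0049] F [ 0.66 -0.04  9.71] M [-0.236 -0.006 -0.004] w 0.06718523633225496 g 36.62570719141513 q6 -0.8013814765099831
shift mm [-0.62 -0.35  3.81]
turn units 0.009204159866484929
```

Call:
carry_out(steps=[[[0,0,0,0],[0,0,0,0],[0,0,0,0],[0,0,0,0],[0,0,0,0],[0,0,0,0]]], jaw=1)

```text
time_s: 23.22
tool_pos: [0.5506, -0.24, 0.1142]
tool_rot: [0.436, -3.11, -0.001]
ft_force: [-0.1, 0.1, -1.1]
grip_width: 0.0851
gripper_force: 0.0
```

Call:
carry_out(steps=[[[0,0,-4,0],[0,0,-8,0],[0,0,-14,0],[0,0,-20,0],[0,0,-20,0],[0,0,-20,0],[0,0,-14,0],[0,0,-6,0],[0,0,0,0],[0,0,0,0]]])

```text
time_s: 24.05
tool_pos: [0.551, -0.2403, 0.2211]
tool_rot: [-0.436, 3.111, -0.001]
ft_force: [-0.6, 0.1, 0.5]
grip_width: 0.0856
gripper_force: 0.0
```

```bash
python3 - <<'E'
from h import *
where()
s=snap('side','s6.png');w=snap('wrist')['frame'][:,:,::-1]
i=cv2.imread('pics/s6.png')
c=cv2.resize(i[200:300,268:368],None,fx=4,fy=4,interpolation=cv2.INTER_CUBIC)
cv2.imwrite('pics/c6.png',np.hstack([c,w[:,120:520]]))
E
```

```text
t 24.05 p [ 0.551  -0.2403  0.2211] yaw_x -164.04 tilt [ 0.0006 -0.0003] F [-0.56  0.07  0.54] M [ 0.065 -0.01  -0.044] w 0.0855816941337823 g 0.0 q6 -0.8014363515317797
```

View pics/c6.png

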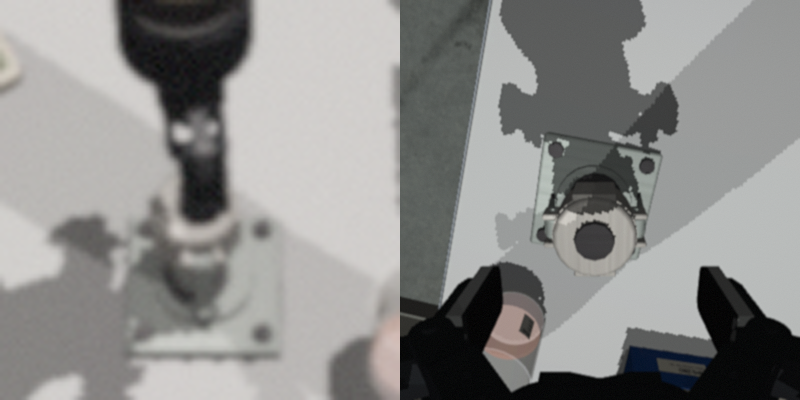

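The wrist crop shows the cap upright at (595,238), with both arms folded down against its sides, and the gripper is clear. Handing in.

```bash
python3 -c "
from rig import robot
print(robot.hand_in())"
```

```text
the job is handed in; nothing more can be done
None
```

The cap is seated on the port with both cam arms swung down together and closed against its sides, and the job is handed in; `hand_in()` gave no verdict, and I judged the lock from the last pictures and the 67 mm finger width on the closed arms.

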